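# Fish the lost hook plate out from beside the toaster and hang it back up

### The arm

A 6-joint arm with a two-finger parallel gripper is mounted at the origin on the work surface. World frame = base frame: x ahead of the robot, y to its left, z up, the work surface at z = 0. Lengths are in mm, angles in rad, forces in N, time in s.
With the tool pointing down it reaches from about 300 to 1000 mm from the base axis. Payload 5.1 kg.
Tool frame: the origin (TCP) lies midway between the tips of the shut fingers; the grasp point (between the pads) lies 19 mm behind it; z points along the fingers, y is the line along which they close (so a half turn about z gives the same grasp; the last joint's range is limited). The gripper opens to 95 mm and grips with 3 to 60 N. Pads are 20 mm wide; open, the fingers measure 119 mm over their backs; the gripper's body (75 mm by 180 mm) begins 59 mm behind the grasp point.
Start: joints at [-1.347, 0.124, 1.65, -0, 1.367, -0.083], TCP at [196.274, -619.646, 214.656] pointing down, gripper open.
Joint ranges: [-2.61, 2.61], [-1.02, 2.33], [0.03, 2.71], [-1.35, 4.49], [0.32, 2.68], [-2.91, 2.91]. Speed limits (rad/s): [2.57, 2.57, 3.14, 3.14, 3.14, 3.14].

### API

Orientations are given as a rotation vector (axis times angle).
In Python, from workcell import ctrl gives the robot as it stands. The module is installed in compiled form; this text tells all that it offers.
- The arm moves only by the tool carry_out, never from a script. Its argument "deltas" is a list of rows, each a list of 5 numbers: the opening, from -1 (shut) to 1 (fully open), then the shift along the world's x, y, z in mm, then the turn about the world's z in degrees. In form: [[gripper, dx, dy, dz, yaw], ...]. A call has 1 to 8 rows; each row shifts and turns the commanded pose from where the row before left it; what a row does not reach is not made up. A row lasts 1/8 s, in which the tool goes at most 62.5 mm and 10.7 degrees, less where a joint would pass 70% of its speed; a pose out of reach is approached as far as the arm can. A call is refused whole if a number of a shift passes 62.5 or a number of a turn 10.7, either way. A call with a gripper value outside its range is refused whole. The fingers move at their own pace and stop on an object; "grip_force" is the grip in N (left out, the last holds). Time passes only in rows, so rows that do not move let the fingers close. It gives the time, the measured TCP pose, the force, the opening and the grip force at its end, in the units of the state.
- ctrl.state(): the state, without advancing time (a new reading comes with each control period).
- ctrl.read_camera(name): name is "side" or "top" or "wrist"; returns a dict with "image" (384x512x3 uint8, blue, green, red), "camera_matrix" (3x3 intrinsics, pixels), "k1" (the pictures are not rectified: a ray, as slopes to the right and down, at radius r is drawn at 1 + k1 r^2 times it, then the intrinsics apply), "xyz" and "orientation" of the camera in the world. Camera axes: x right, y up, looking along -z (the intrinsics and any distortion apply to the point x, -y, -z); pixel columns grow to the right and rows downward; lengths in mm; the calibration is good to about 2 mm. A picture is of the moment at which its call begins. There is no depth.
- ctrl.finish_job(): hands the job in; it is judged then, once.
Trained networks look in a picture, given as the dict that the camera call returned (one of the last four; its "shot" number tells which), for a name from the list of things; names that differ only in an ending like _2 or _b are one class to them, and where a whole thing is asked for, a point or a joint stands for the part that bears it (a point fixed in the world has none). Each returns a list of dicts, best first, with "score" (0 to 1); they miss things now and then, are a little off and sometimes report something else, mostly with a low value. They report only what shows in the picture. A call takes as long as a camera call. They do not tell look-alikes from the thing itself.
- ctrl.search_frame(picture, thing): "location" ([x, y, z] in mm, in the coordinates of the camera as it stood for that picture, good to about 4 mm: the middle of the surface that is visible of it).
- ctrl.trace(picture, thing): "pixels" (384x512 bool, what is visible of it).
The state is a dict: "t": time; "joints": joint angles; "joint_velocities": joint speeds; "effort": joint torques, N m; "tcp_pos": TCP position; "tcp_rot": TCP orientation; "force": force on the tool from outside, world axes, zero at the start; "moment": the same for the moment, N m; "grip_width": finger opening in mm; "gripper_force": force on a finger pad.
Only numpy, scipy, OpenCV 4.12 (cv2) and the standard library are available. Lean on these libraries where they do the work, as an engineer would, in place of code of your own. Each camera call takes 0.05 s, during which the arm holds its last target. There are 200 camera calls.

### The job

The steel hook plate has fallen into the narrow gap between the bread box and the toaster. Take the bent rod by its handle, draw the plate with it out through the gap's open end until the whole plate is clear of the gap (no fingers on the plate before that), and lay the rod back down on the table. Then hang the plate by both its holes on the two pins of the sloping stand, peg outwards and fully down against the board, leaving the mug, jam jar, salt shaker, pepper mill and sugar bowl around where they are.

Things in the scene. Friction and masses are not known exactly. Their poses are not given: they have to be found in the camera images.
- hookplate_mid (a point): Lost hook plate: steel strip 104 mm long (y), 30 wide (x), 5 thick, a 10 mm through hole 40 mm either side of its middle along y; the ends are alike. On its middle a dark wooden paddle-shaped peg, 36 along y, 12 thick along x, to 41 mm overall height. 90-160 g. Point: its centre, 20.5 mm over the underside; z: the peg's way. Starts flat on the table, peg up, lengthwise in the gap, middle 95-145 mm inside.
- gap_mouth (a point): Open end of the gap, at table level, middle of its width. y points level out along the gap, x from bread box to toaster, z up. Gap 44 mm wide, 300 long, walls flush at this end, far end closed by a fixed 150 mm tall tea tin. Bread box, toaster and tin are a fixed group that stands elsewhere each time.
- breadbox: White bread box with wooden lid, fixed, wall of the gap on its +x side; 170 (x) x 300 (y) x 125 mm tall, lid grip to 137 mm. Origin: centre of its underside.
- toaster: White toaster, fixed, wall of the gap on its -x side; 150 (x) x 280 (y) x 182 mm tall. Origin: centre of its underside.
- rake_grip (a point): Bent rod, 140 g: dark wooden handle 120 mm long (y), 20 wide (x), 30 tall, lying stably on its flat underside; point: handle's centre, 15 mm up. From its -y end a 6 mm steel rod climbs (from y -95 mm its underside is 59 mm up), runs level along -y and bends straight down at y -290 mm to a blade centred there, 24 wide (x), 6 thick, 26 tall, lower edge 1.5 mm above the handle's underside level.
- pin_seat (a point): Seat on the fixed wooden twin-pin stand (elsewhere each time): point midway between the pins on the face of its sloping board (92 mm up the slope, 146 wide), 75 mm above the table. z: outward normal, leaning 25 degrees from vertical towards the robot's side; y level across the board, x up the slope. Steel pins 6 mm thick, 23 long, tapered ends, square to the face, 40 mm either side along y.
- mug_c (a point): A bystander, to be left alone: reddish earthenware mug, 76 mm wide, 90 mm tall, handle at its +y. The point is at its centre, half-way up.
- jamjar_c (a point): A bystander, to be left alone: jam jar, 62 mm wide, 85 mm tall. The point is at its centre, half-way up.
- saltshaker_c (a point): A bystander, to be left alone: white ceramic salt shaker, 36 mm wide, 66 mm tall. The point is at its centre, half-way up.
- peppermill_c (a point): A bystander, to be left alone: turned dark-wood pepper mill, 52 mm wide, 140 mm tall. The point is at its centre, half-way up.
- sugarbowl_c (a point): A bystander, to be left alone: white sugar bowl, 90 mm wide, 55 mm tall. The point is at its centre, half-way up.
Things that resemble listed ones, but are neither listed nor needed, are in the scene too. What is shaped like the part that bears hookplate_mid but pink is not meant.

How it is judged:
By the outcome, as a careful person would: the job done as asked, in the order asked, and still so for the second after the job is handed in, with the robot touching nothing.
It also fails if it takes over 64 s, if anything falls off the work surface, if the arm or the gripper's body presses on something with over 40 N, if the wrist force passes 120 N, or if a joint passes its speed limit or range.

## Working session

There is one attempt and no reset: what is moved stays moved. The work goes in short steps, Python scripts to look and compute and a tool call to move; the robot and the scene stay as the last step left them, time stands still between calls to the robot, and variables do not carry over. Pictures are saved under pics/ and viewed, at most 10 in all, crops included, and the job is handed in when it is done.

Besides the shell and the picture viewer there is one more tool, called after "Request:" by a JSON object that holds its "method" and its "body". carry_out: Moves the arm, as the interface text tells. Its arguments: {"type":"object","properties":{"deltas":{"type":"array","items":{"type":"array","items":{"type":"number"}}},"grip_force":{"type":"number"}},"required":["deltas"]}

```bash
mkdir -p pics; cat > h.py <<'E'
import numpy as np, cv2
from scipy.spatial.transform import Rotation as R
from workcell import ctrl
def cam(n):
    return ctrl.read_camera(n)
def Rm(p):
    o=np.array(p["orientation"],float)
    return R.from_rotvec(o).as_matrix() if o.size==3 else o
def w(p,loc): return Rm(p)@np.array(loc)+np.array(p["xyz"])
def proj(p,X):
    c=Rm(p).T@(np.array(X,float)-np.array(p["xyz"]))
    s=np.array([c[0],-c[1]])/-c[2]; s=s*(1+p["k1"]*(s@s)); K=np.array(p["camera_matrix"])
    return K[:2,:2]@s+K[:2,2]
def ray(p,uv):
    K=np.array(p["camera_matrix"]); d=np.linalg.solve(K[:2,:2],np.array(uv,float)-K[:2,2]); s=d.copy()
    for _ in range(20): s=d/(1+p["k1"]*(s@s))
    return Rm(p)@np.array([s[0],-s[1],-1])
def onz(p,uv,z):
    r=ray(p,uv); o=np.array(p["xyz"]); return o+r*(z-o[2])/r[2]
E
python3 - <<'E'
from h import *
for n in("top","side"):
    p=cam(n); cv2.imwrite(f"pics/{n}0.png",cv2.resize(p["image"],(800,600)))
    print(n,p["xyz"],p["orientation"],p["k1"],p["camera_matrix"])
    for t in ["hookplate_mid","gap_mouth","breadbox","toaster","rake_grip","pin_seat","mug_c","jamjar_c","saltshaker_c","peppermill_c","sugarbowl_c"]:
        for d in ctrl.search_frame(p,t)[:4]:
            W=w(p,d["location"]); print(t,round(d["score"],2),W.round(),proj(p,W).round())
print(ctrl.state()["tcp_rot"])
E
```

```text
top [ 348.73303785  -43.29904363 1160.38386939] [ 0.12124463 -0.09558347 -1.57467307] -0.012625081062041181 [[370.52498723   0.         254.26400966]
 [  0.         370.52498723 194.87656854]
 [  0.           0.           1.        ]]
hookplate_mid 0.83 [ 490. -217.    5.] [316. 201.]
hookplate_mid 0.77 [ 203. -358.    7.] [365. 294.]
hookplate_mid 0.73 [ 318. -504.    5.] [411. 256.]
hookplate_mid 0.72 [615. -24.   5.] [254. 162.]
gap_mouth 0.62 [ 374. -258.  124.] [338. 237.]
breadbox 0.85 [ 381. -257.  126.] [338. 234.]
toaster 0.88 [ 578. -248.  182.] [336. 160.]
toaster 0.64 [763. 100.  88.] [212. 108.]
rake_grip 0.89 [407. 270.  27.] [158. 228.]
pin_seat 0.56 [677. 231.  76.] [169. 138.]
mug_c 0.67 [772. -10.  31.] [249. 112.]
mug_c 0.59 [538. 467.  52.] [ 93. 185.]
mug_c 0.39 [763.  97.  87.] [213. 109.]
jamjar_c 0.64 [652. 399.  84.] [113. 145.]
saltshaker_c 0.47 [537. 332.  58.] [136. 184.]
peppermill_c 0.68 [760.  99.  91.] [212. 109.]
sugarbowl_c 0.59 [774. -10.  31.] [249. 111.]
side [102.30154908 622.7997926  969.12454981] [ 0.24278538 -0.92274426 -2.47847309] -0.1033516
[... 363 characters left out ...]
22.] [312. 162.]
toaster 0.63 [ 551. -177.  171.] [255. 132.]
rake_grip 0.65 [407. 288.  30.] [214. 300.]
rake_grip 0.54 [539. 459.  51.] [128. 327.]
pin_seat 0.55 [669. 239.  71.] [143. 233.]
mug_c 0.67 [536. 456.  53.] [129. 326.]
jamjar_c 0.92 [642. 420.  71.] [105. 290.]
jamjar_c 0.45 [ 367. -193.  118.] [312. 162.]
jamjar_c 0.34 [540. 458.  48.] [128. 326.]
saltshaker_c 0.67 [526. 350.  45.] [161. 294.]
saltshaker_c 0.57 [642. 419.  69.] [105. 290.]
saltshaker_c 0.25 [ 553. -178.  175.] [255. 130.]
peppermill_c 0.58 [763. 112.  68.] [146. 190.]
sugarbowl_c 0.94 [769. -18.  37.] [172. 169.]
sugarbowl_c 0.47 [ 364. -191.  126.] [312. 161.]
[-3.10465102e+00 -4.80074498e-01  3.85650021e-05]
```

View pics/top0.png

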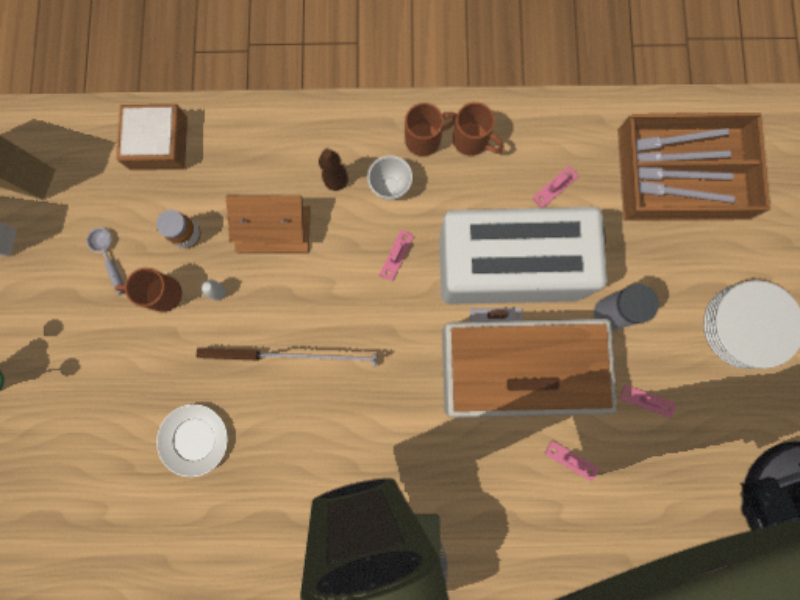

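View pics/side0.png

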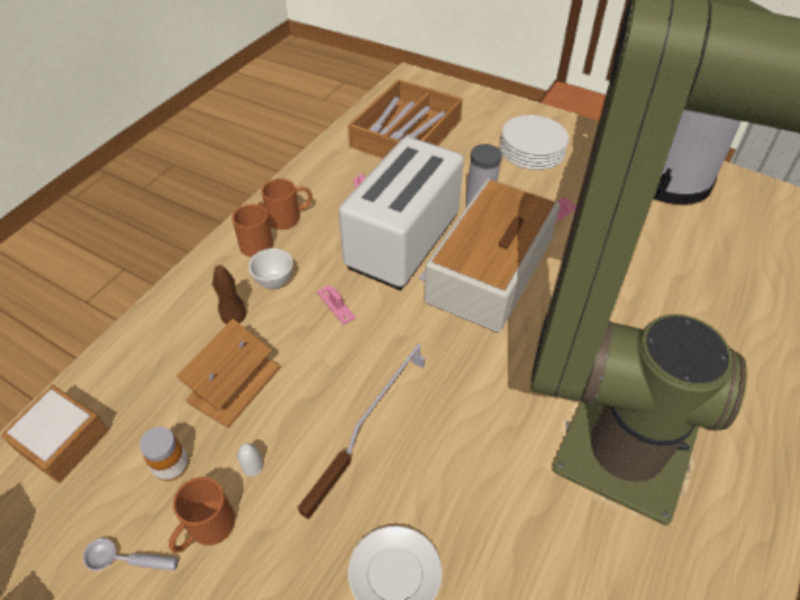

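The top picture (800 wide) shows five look-alike parts. The pink ones are at (397,255), (555,187), (648,400) and (571,460). The one that fits is steel with a dark peg at about (496,314), in the gap between bread box and toaster. The gap's mouth is at about x=444 and opens left (+y). The rod handle is at (228,353) with its blade at (375,358), and the stand with its two pins is at (265,222).

```bash
python3 - <<'E'
from h import *
p=cam("top")
m=ctrl.trace(p,"rake_grip")[0]["pixels"].astype(np.uint8)
ys,xs=np.nonzero(m); P=np.array([onz(p,(x,y),25)[:2] for x,y in zip(xs,ys)])
print("rake ext y",P[:,1].min(),P[:,1].max(),len(xs))
h=P[P[:,1]>P[:,1].max()-110]; print("handle mean",h.mean(0),"yaw fit dx/dy",np.polyfit(h[:,1],h[:,0],1))
for n,z in(("breadbox",125),("toaster",182)):
    m=ctrl.trace(p,n)[0]["pixels"].astype(np.uint8)
    c=max(cv2.findContours(m,0,1)[0],key=cv2.contourArea); q=cv2.approxPolyDP(c,4,True)[:,0]
    print(n,[(tuple(a.tolist()),onz(p,a,z)[:2].round(1).tolist()) for a in q])
im=p["image"]
a=cv2.resize(im[175:225,270:410],None,fx=5,fy=5,interpolation=cv2.INTER_CUBIC)
b=cv2.resize(im[110:170,130:270],None,fx=5,fy=5,interpolation=cv2.INTER_CUBIC)
cv2.imwrite("pics/c1.png",np.vstack([a,b]))
print(np.degrees(R.from_rotvec(ctrl.state()["tcp_rot"]).as_matrix()[:,1]))
E
```

```text
rake ext y 19.023547327598337 370.8588925921157 365
handle mean [412.92290659 314.28159285] yaw fit dx/dy [3.72995210e-02 4.01200354e+02]
breadbox [((283, 211), [446.3, -107.0]), ((288, 266), [294.6, -118.3]), ((393, 262), [303.8, -406.1]), ((389, 204), [463.8, -403.9]), ((307, 204), [465.5, -174.6])]
toaster [((384, 133), [651.7, -381.3]), ((287, 134), [651.4, -117.8]), ((281, 151), [604.0, -100.7]), ((283, 192), [491.8, -104.3]), ((368, 193), [487.3, -330.0]), ((385, 184), [511.2, -376.3])]
[ 1.73052297e+01 -5.46199173e+01 -2.44422700e-03]
```

View pics/c1.png

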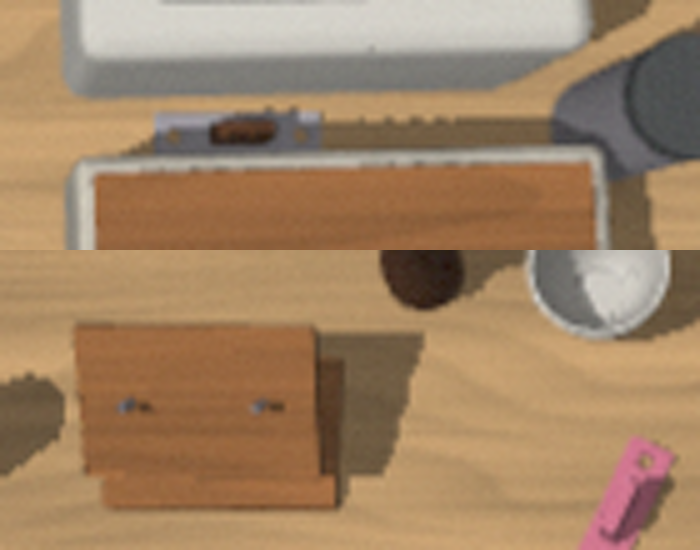

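Request:
{"method": "carry_out", "body": {"deltas": [[1,0,20,40,9],[1,0,50,30,9],[1,20,55,0,9],[1,20,55,0,9],[1,20,55,0,9],[1,20,55,0,9],[1,20,55,0,9],[1,20,55,0,9]]}}

```text
t: 2.4
tcp_pos: [316.5, -217.9, 284.9]
tcp_rot: [2.224, 2.217, 0.001]
force: [1.0, -0.4, 0.1]
grip_width: 95.2
gripper_force: 0.0
```

The enlarged crop shows the steel plate lying in the gap with its dark peg at crop (242,130), i.e. px (318,201). It is not pink, so it is the right one. The stand's pins are at crop (130,405) and (262,405). I'll go over the handle.

Request:
{"method": "carry_out", "body": {"deltas": [[1,12,60,0,0],[1,12,60,0,0],[1,12,60,0,0],[1,12,60,0,0],[1,12,60,0,0],[1,12,60,0,0],[1,12,60,-10,0],[1,10,60,-10,-2]]}}

```text
t: 3.4
tcp_pos: [410.4, 262.7, 265.0]
tcp_rot: [2.268, 2.173, 0.002]
force: [2.6, 0.2, 0.5]
grip_width: 95.3
gripper_force: 0.0
```

```bash
python3 - <<'E'
from h import *
print(ctrl.state()["tcp_pos"])
p=cam("wrist"); cv2.imwrite("pics/w1.png",p["image"]); print(p["xyz"],p["orientation"])
for t in("rake_grip","pin_seat"):
  for d in ctrl.search_frame(p,t)[:2]: W=w(p,d["location"]); print(t,d["score"],W.round(1),proj(p,W).round())
m=ctrl.trace(p,"rake_grip")[0]["pixels"]
ys,xs=np.nonzero(m); P=np.array([onz(p,(x,y),28)[:2] for x,y in zip(xs,ys)]); print(P.min(0),P.max(0))
t=cam("top")
for nm,z,a,b in(("bb",125,(285,206.6),(390,204.6)),("to",182,(284,194.4),(370,192.8)),("plate far/near low",5,(334.4,205.6),(300.6,205.6)),("plate up",5,(334,197.6),(300.8,197.8)),("peg",35,(318.4,201),(318.4,201)),("pins",96,(155.2,140.8),(182,140.8)),("seat",80,(159,141.2),(185.5,141.2)),("board top",100,(145,125),(192.5,125)),("blade",60,(240,228.5),(240,230))):
    print(nm,onz(t,a,z)[:2].round(1),onz(t,b,z)[:2].round(1))
E
```

```text
[410.38757394 262.71016477 264.95612902]
[414.49157113 338.05770694 436.02720039] [-0.26868448  0.00512714 -0.04205944]
rake_grip 0.75 [410.2 285.6  33.2] [254. 145.]
pin_seat 0.78 [656.5 236.8  68.3] [476. 183.]
[388.10562362   8.05423056] [424.69268378 372.22401136]
bb [ 458.6 -112.8] [ 462.1 -406.6]
to [ 485.3 -106.9] [ 487.8 -335.3]
plate far/near low [ 473.4 -275.2] [ 474.2 -169.7]
plate up [ 498.6 -274.9] [ 498.8 -170.9]
peg [ 484.6 -221. ] [ 484.6 -221. ]
pins [661.4 267.8] [660.5 187.7]
seat [664.8 260.9] [663.9 180.5]
board top [709.3 298.9] [707.5 156.5]
blade [401.3  17.1] [396.9  17.1]
```

View pics/w1.png

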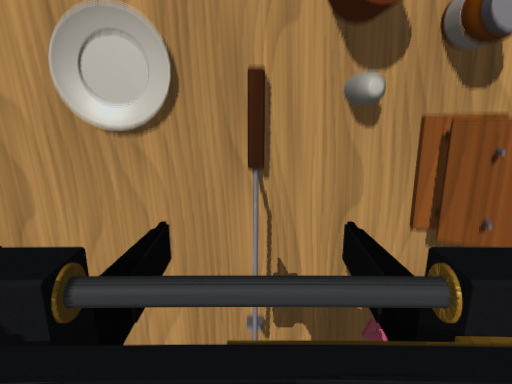

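The wrist picture shows the handle from (257,67) to (257,170), with the rod running on down to the blade at (256,322). The stand's pins are at (500,153) and (487,225).

```bash
python3 - <<'E'
from h import *
p=cam("wrist")
for uv,z in(((257,67),30),((257,170),30),((257,118),30),((255.5,240),63),((256,318),28)): print(uv,onz(p,uv,z)[:2].round(1))
for uv in ((500,152),(487,224)): print("pintip",onz(p,uv,96).round(1))
for uv in ((505,155),(491,228)): print("pinbase",onz(p,uv,75).round(1))
for uv in ((448,117),(438,246),(426,116),(414,229)): print("board lower edge",onz(p,uv,40).round(1))
E
```

```text
(257, 67) [416.2 371.1]
(257, 170) [411.3 252. ]
(257, 118) [413.9 314.7]
(255.5, 240) [406.3 173.1]
(256, 318) [401.2  39.7]
pintip [656.1 273.6  96. ]
pintip [654.2 196.6  96. ]
pinbase [676.7 266.3  75. ]
pinbase [674.1 183.   75. ]
board lower edge [632.  306.4  40. ]
board lower edge [637.3 146.   40. ]
board lower edge [607.2 308.8  40. ]
board lower edge [605.4 170.3  40. ]
```

Request:
{"method": "carry_out", "body": {"deltas": [[1,1,17,-50,0],[1,1,17,-60,0],[1,1,0,-60,0],[1,0,0,-50,0],[1,0,0,-30,0],[1,0,0,-11,0],[-1,0,0,0,0],[-1,0,0,0,0]], "grip_force": 60}}

```text
t: 4.7
tcp_pos: [414.9, 294.8, 5.8]
tcp_rot: [2.268, 2.173, 0.006]
force: [0.3, 0.9, -0.7]
grip_width: 80.4
gripper_force: 0.0
```

Request:
{"method": "carry_out", "body": {"deltas": [[-1,0,0,0,0],[-1,0,0,0,0],[-1,0,0,0,0],[-1,0,0,0,0]]}}

```text
t: 5.2
tcp_pos: [413.2, 294.4, 3.7]
tcp_rot: [-2.268, -2.174, 0.0]
force: [-0.2, -0.2, 0.8]
grip_width: 40.8
gripper_force: 0.0
```

Request:
{"method": "carry_out", "body": {"deltas": [[-1,0,0,0,0],[-1,0,0,0,0],[-1,0,0,0,0],[-1,0,0,0,0]]}}

```text
t: 5.7
tcp_pos: [413.2, 294.3, 3.6]
tcp_rot: [-2.268, -2.174, 0.0]
force: [0.5, 1.1, 0.3]
grip_width: 19.7
gripper_force: 59.8
```

Request:
{"method": "carry_out", "body": {"deltas": [[-1,0,0,20,0],[-1,0,0,40,0],[-1,0,0,30,0],[-1,0,0,0,0]]}}

```text
t: 6.2
tcp_pos: [415.1, 295.4, 96.2]
tcp_rot: [2.267, 2.173, 0.009]
force: [-0.2, -0.3, -1.3]
grip_width: 19.6
gripper_force: 59.8
```

```bash
python3 - <<'E'
from h import *
s=ctrl.state(); print(s["tcp_pos"],s["tcp_rot"],s["grip_width"],s["force"],s["moment"])
p=cam("top"); cv2.imwrite("pics/t2.png",cv2.resize(p["image"][120:270,130:350],None,fx=3.6,fy=3.6,interpolation=cv2.INTER_CUBIC))
E
```

```text
[415.11155994 295.38445924  96.22691742] [2.26685294 2.17297005 0.0090494 ] 19.6277645260741 [-0.16879531 -0.34177717 -1.27915041] [-0.01522483 -0.13557236 -0.02581306]
```

View pics/t2.png

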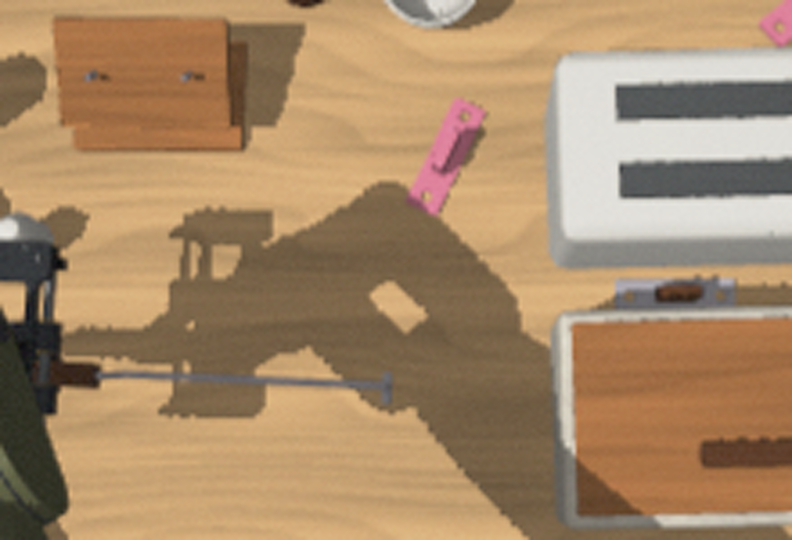

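The top crop shows the rod lifted and straight, with its bend at crop (387,383), which is full px (237.5,226.4). The plate has not moved.

```bash
python3 - <<'E'
from h import *
t=cam("top")
print("bend",onz(t,(237.5,226.4),154)[:2], "blade bottom",onz(t,(237.9,227.8),110)[:2])
print("rod start",onz(t,(157.5,224.4),154)[:2])
print("toaster foot",onz(t,(284,194.4),2)[:2],onz(t,(370,192.8),2)[:2])
for d in ctrl.search_frame(t,"hookplate_mid")[:4]: print(w(t,d["location"]).round(1))
E
```

```text
bend [402.5168929   18.72902299] blade bottom [400.9071522  20.3053838]
rod start [409.2806271  237.11880842]
toaster foot [ 510.39340224 -118.58608576] [ 513.36055335 -389.03769544]
[ 750.7 -348.1   11.9]
[ 202.7 -357.1    5.8]
[608.7 -25.7   4.2]
[ 488.6 -217.2    7.1]
```

Request:
{"method": "carry_out", "body": {"deltas": [[-1,10,-15,0,1],[-1,15,-24,0,1.1],[-1,20,-30,0,1],[-1,15,-25,-18,0],[-1,5,-10,-20,0],[-1,0,0,0,0],[-1,0,0,0,0]]}}

```text
t: 7.22
tcp_pos: [477.6, 190.5, 55.0]
tcp_rot: [-2.207, -2.234, 0.002]
force: [0.2, 0.4, -1.0]
grip_width: 19.8
gripper_force: 59.8
```

```bash
python3 - <<'E'
from h import *
s=ctrl.state(); print(s["tcp_pos"],s["tcp_rot"],s["grip_width"],s["force"])
p=cam("top"); cv2.imwrite("pics/t3.png",cv2.resize(p["image"][160:240,180:340],None,fx=5,fy=5,interpolation=cv2.INTER_CUBIC))
for z in(60,120): print(z,proj(p,(481.5,-85,z)))
E
```

```text
[477.64672591 190.54726816  55.01975875] [-2.20742342e+00 -2.23409293e+00  1.91215169e-03] 19.81531540717672 [ 0.1958692   0.36959785 -0.97949336]
60 [274.12911849 201.36884859]
120 [274.90065299 198.82157763]
```

View pics/t3.png

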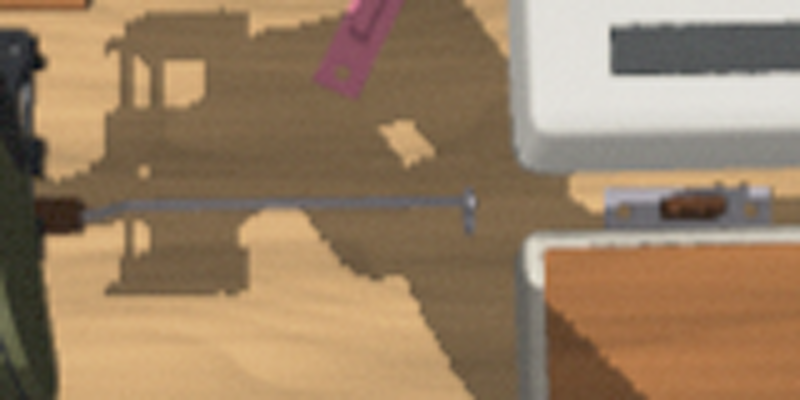

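The top crop shows the blade at (469,210), in line with the gap (toaster edge at row 165, box edge at row 235). I'll go in over the peg.

Request:
{"method": "carry_out", "body": {"deltas": [[-1,1,-20,0,0],[-1,1,-40,0,0],[-1,1,-40,0,0],[-1,0,-40,0,0],[-1,0,-25,0,0],[-1,0,-7,0,0],[-1,0,0,0,0],[-1,0,0,0,0]]}}

```text
t: 8.28
tcp_pos: [481.4, 19.3, 55.8]
tcp_rot: [-2.207, -2.236, -0.001]
force: [0.0, -0.7, -1.3]
grip_width: 20.0
gripper_force: 59.8
```

```bash
python3 - <<'E'
from h import *
s=ctrl.state(); print(s["tcp_pos"],s["tcp_rot"],s["grip_width"],s["force"])
p=cam("top"); cv2.imwrite("pics/t4.png",cv2.resize(p["image"][170:230,260:380],None,fx=6,fy=6,interpolation=cv2.INTER_CUBIC))
for z in(60,117): print(z,proj(p,(483.5,-256,z)))
print(proj(p,(484,-222,5)))
E
```

```text
[481.35717462  19.3170578   55.81753436] [-2.20684509e+00 -2.23590174e+00 -5.83190292e-04] 20.01145723436957 [ 0.02345626 -0.70611725 -1.32422132]
60 [331.45972407 200.27254519]
117 [335.27477484 197.79612365]
[317.24661767 202.35660649]
```

View pics/t4.png

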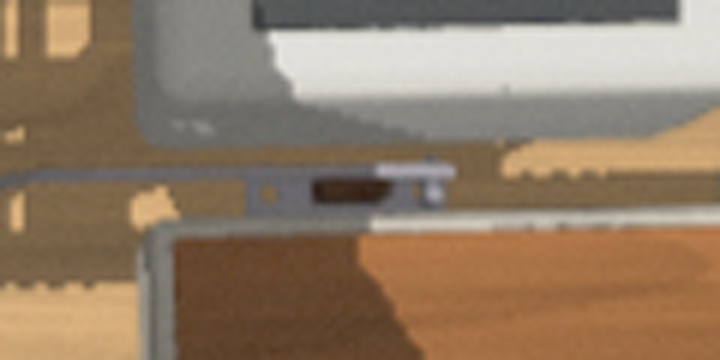

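The crop shows the blade at (432,188) behind the peg, which spans 312–390, and above the plate's far end. I'll lower and pull.

Request:
{"method": "carry_out", "body": {"deltas": [[-1,0,0,-15,0],[-1,0,0,-15,0],[-1,0,0,-10,0],[-1,0,0,-5,0],[-1,0,0,0,0],[-1,0,0,0,0]]}}

```text
t: 9.07
tcp_pos: [481.7, 18.3, 11.1]
tcp_rot: [2.208, 2.234, 0.001]
force: [0.3, 0.1, -1.1]
grip_width: 19.7
gripper_force: 59.8
```

Request:
{"method": "carry_out", "body": {"deltas": [[-1,0,10,0,0],[-1,0,15,0,0],[-1,0,15,0,0],[-1,0,15,0,0],[-1,-1,15,0,0],[-1,0,10,0,0],[-1,0,0,0,0]]}}

```text
t: 9.95
tcp_pos: [480.1, 99.3, 10.5]
tcp_rot: [-2.207, -2.235, -0.0]
force: [-1.0, 0.2, -1.7]
grip_width: 19.5
gripper_force: 59.8
```

```bash
python3 - <<'E'
from h import *
s=ctrl.state(); print(s["tcp_pos"],s["tcp_rot"],s["grip_width"],s["force"])
p=cam("top"); cv2.imwrite("pics/t5.png",cv2.resize(p["image"][170:230,240:380],None,fx=5,fy=5,interpolation=cv2.INTER_CUBIC))
for d in ctrl.search_frame(p,"hookplate_mid")[:5]: print(w(p,d["location"]).round(1))
E
```

```text
[480.08815105  99.27109121  10.51584527] [-2.20662676e+00 -2.23543140e+00 -1.41919924e-04] 19.47232531502067 [-0.95454486  0.1613483  -1.70859926]
[ 314.8 -505.5    6.9]
[610.2 -24.1   5.1]
[ 482.1 -147.1    6.8]
[ 205.1 -359.8    5.4]
[ 374.5 -258.3  127.2]
```

View pics/t5.png

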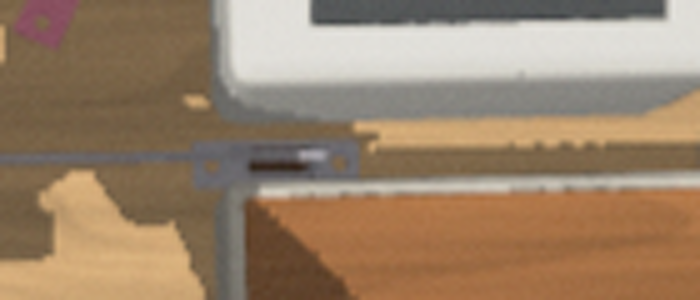

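The plate follows: it now spans crop columns 195–360 at the mouth, with the blade behind the peg. I'll keep pulling well clear.

Request:
{"method": "carry_out", "body": {"deltas": [[-1,0,12,0,0],[-1,-1,20,0,0],[-1,0,25,0,0],[-1,0,25,0,0],[-1,-1,25,0,0],[-1,0,25,0,0],[-1,0,25,0,0],[-1,0,13,0,0]]}}

```text
t: 11.05
tcp_pos: [478.1, 269.5, 10.6]
tcp_rot: [-2.207, -2.235, 0.0]
force: [-0.0, -1.0, -1.9]
grip_width: 19.6
gripper_force: 59.8
```

```bash
python3 - <<'E'
from h import *
s=ctrl.state(); print(s["tcp_pos"],s["tcp_rot"],s["grip_width"],s["force"])
p=cam("top")
for d in ctrl.search_frame(p,"hookplate_mid")[:5]: print(w(p,d["location"]).round(1))
E
```

```text
[478.14139573 269.51540697  10.59609796] [-2.20742558e+00 -2.23514106e+00  3.31320520e-05] 19.629312287943552 [-0.02535725 -0.98354379 -1.94315538]
[ 206.8 -357.3    5.2]
[ 317.8 -504.7    6.1]
[ 748.6 -350.9    7.9]
[480.1  17.8   4. ]
```

Request:
{"method": "carry_out", "body": {"deltas": [[-1,0,-6,0,0],[-1,0,0,25,0],[-1,0,0,40,0],[-1,-15,5,5,0],[-1,-25,10,0,0],[-1,-20,10,0,0],[-1,-5,5,0,0],[-1,0,0,-30,0]]}}

```text
t: 12.15
tcp_pos: [415.0, 294.0, 52.6]
tcp_rot: [2.206, 2.234, 0.009]
force: [-0.3, 0.1, -1.6]
grip_width: 19.4
gripper_force: 59.8
```

Request:
{"method": "carry_out", "body": {"deltas": [[-1,0,0,-30,0],[-1,0,0,-10,0],[-1,0,0,-5,0],[-1,0,0,-1.5,0],[-1,0,0,0,0],[-1,0,0,0,0]]}}

```text
t: 12.9
tcp_pos: [413.9, 292.7, 5.0]
tcp_rot: [2.208, 2.234, 0.002]
force: [-0.2, 0.6, -2.3]
grip_width: 19.6
gripper_force: 59.8
```

Request:
{"method": "carry_out", "body": {"deltas": [[-1,0,0,-1.3,0],[-1,0,0,0,0],[0,0,0,0,0],[0,0,0,0,0],[0,0,0,0,0],[1,0,0,0,0],[1,0,0,0,0],[1,0,0,0,0]]}}

```text
t: 13.9
tcp_pos: [413.3, 292.3, 2.8]
tcp_rot: [-2.208, -2.235, 0.0]
force: [0.9, 0.4, 0.1]
grip_width: 72.3
gripper_force: 0.0
```

Request:
{"method": "carry_out", "body": {"deltas": [[1,0,0,40,0],[1,0,-10,50,10],[1,2,-30,60,10],[1,4,-30,40,10],[1,4,-40,0,10],[1,8,-40,0,10],[1,8,-40,0,10],[1,8,-40,0,10]]}}

```text
t: 14.9
tcp_pos: [447.2, 63.1, 188.8]
tcp_rot: [0.518, 3.098, 0.0]
force: [0.5, 0.5, -1.1]
grip_width: 95.2
gripper_force: 0.0
```

Request:
{"method": "carry_out", "body": {"deltas": [[1,8,-20,0,10],[1,8,-10,0,9.3],[1,8,-10,0,0],[1,8,0,0,0],[1,0,0,0,0],[1,0,0,0,0]]}}

```text
t: 15.65
tcp_pos: [479.0, 24.9, 188.6]
tcp_rot: [-0.0, -3.141, -0.0]
force: [-0.4, -0.2, 0.6]
grip_width: 94.6
gripper_force: 0.0
```

```bash
python3 - <<'E'
from h import *
s=ctrl.state(); print(s["tcp_pos"],s["tcp_rot"],s["joints"],s["grip_width"])
p=cam("wrist"); q=cam("top"); cv2.imwrite("pics/w2.png",np.hstack([p["image"][:,:],cv2.resize(q["image"][90:282,110:254],(288,384))]))
for c in (p,q):
  for d in ctrl.search_frame(c,"hookplate_mid")[:3]: W=w(c,d["location"]); print(d["score"],W.round(1),proj(c,W).round())
E
```

```text
[479.00139913  24.89337886 188.61294067] [-3.85216013e-04 -3.14121885e+00 -2.02123470e-04] [-6.01249481e-02 -2.46794013e-01  2.04768768e+00  1.08906375e-04
  1.34107981e+00 -1.63070083e+00] 94.56915401313093
0.93 [480.2  15.    8.8] [246. 173.]
0.88 [590.2 -18.8   4.6] [218. 264.]
0.74 [ 201.  -358.3    8.1] [365. 295.]
0.66 [ 316.4 -504.2    3.9] [411. 256.]
0.64 [472.7  42.7   6.8] [233. 206.]
```

View pics/w2.png

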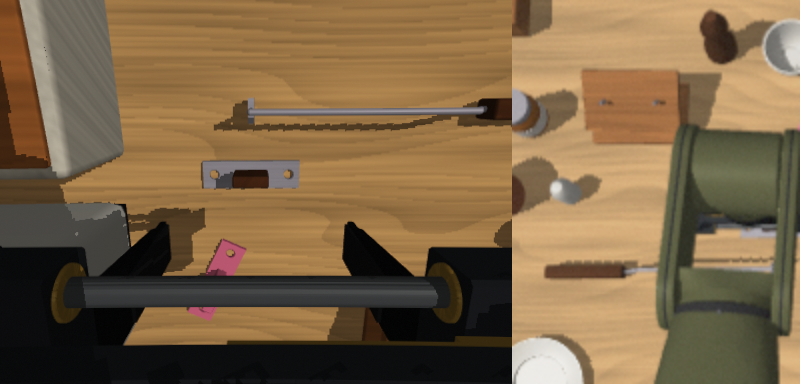

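The wrist part of the picture shows the rod lying down (row 112). The plate is clear of the gap, with corners at (202,161)–(299,188), holes at (214,174) and (288,174) and its peg in the middle. The box ends far left, at column 125. Next I'll compute the plate pose.

```bash
python3 - <<'E'
from h import *
p=cam("wrist")
a,b=onz(p,(214.3,174.5),5),onz(p,(288.3,174.3),5); print(a,b,(a+b)/2,np.linalg.norm(a-b),np.degrees(np.arctan2(b[0]-a[0],b[1]-a[1])))
c=[onz(p,u,5)[:2] for u in((202,161),(298.5,161),(202,188.5),(299.5,188))]; print(np.round(c,1),np.mean(c,0))
m=ctrl.trace(p,"hookplate_mid")[0]["pixels"]; ys,xs=np.nonzero(m); print(xs.min(),xs.max(),ys.min(),ys.max())
E
```

```text
[483.02395341 -20.2376746    5.        ] [482.80047057  60.05613291   5.        ] [482.91221199  19.90922916   5.        ] 80.29411852087046 -0.15947170777004646
[[468.2 -32.9]
 [468.2  70.6]
 [498.7 -34.2]
 [498.2  72.7]] [483.33777383  19.04859237]
203 299 160 188
```

Request:
{"method": "carry_out", "body": {"deltas": [[1,4,-5.5,-40,0],[0.5,0,0,-50,0],[0.2,0,0,-45,0],[0.2,0,0,-30,0],[0.2,0,0,-14,0],[-1,0,0,0,0],[-1,0,0,0,0],[-1,0,0,0,0]], "grip_force": 20}}

```text
t: 16.95
tcp_pos: [484.6, 18.8, 11.5]
tcp_rot: [0.001, 3.138, -0.0]
force: [0.4, 0.3, 1.3]
grip_width: 35.6
gripper_force: 20.0
```

Request:
{"method": "carry_out", "body": {"deltas": [[-1,0,0,0,0],[-1,0,0,0,0],[-1,0,0,0,0]]}}

```text
t: 17.32
tcp_pos: [484.6, 18.8, 11.4]
tcp_rot: [0.001, 3.139, -0.0]
force: [-0.5, 0.2, 7.1]
grip_width: 36.1
gripper_force: 20.0
```

Request:
{"method": "carry_out", "body": {"deltas": [[-1,0,0,15,0],[-1,0,0,40,0],[-1,10,10,60,0],[-1,30,30,60,0],[-1,40,40,60,0],[-1,40,45,30,0],[-1,40,45,0,0],[-1,30,40,0,0]]}}

```text
t: 18.32
tcp_pos: [657.1, 213.1, 250.1]
tcp_rot: [0.0, 3.141, 0.0]
force: [0.1, -0.1, -0.7]
grip_width: 35.9
gripper_force: 20.0
```

Request:
{"method": "carry_out", "body": {"deltas": [[-1,0,0,0,0],[-1,0,0,0,0]]}}

```text
t: 18.58
tcp_pos: [655.5, 211.2, 248.8]
tcp_rot: [-0.0, -3.14, 0.001]
force: [-0.4, 0.2, -1.2]
grip_width: 36.0
gripper_force: 20.0
```

```bash
python3 - <<'E'
from h import *
s=ctrl.state(); print(s["tcp_pos"],s["tcp_rot"],s["grip_width"],s["force"])
p=cam("wrist"); cv2.imwrite("pics/w3.png",cv2.resize(p["image"],(800,600),interpolation=cv2.INTER_CUBIC))
for d in ctrl.search_frame(p,"pin_seat")[:2]: W=w(p,d["location"]); print(d["score"],W.round(1),proj(p,W).round())
E
```

```text
[655.45772164 211.1965869  248.78519026] [-2.23336594e-04 -3.14024408e+00  1.13431504e-03] 35.96440539010346 [-0.38367989  0.20990951 -1.24193277]
0.71 [656.6 234.9  68.9] [278. 173.]
```

View pics/w3.png

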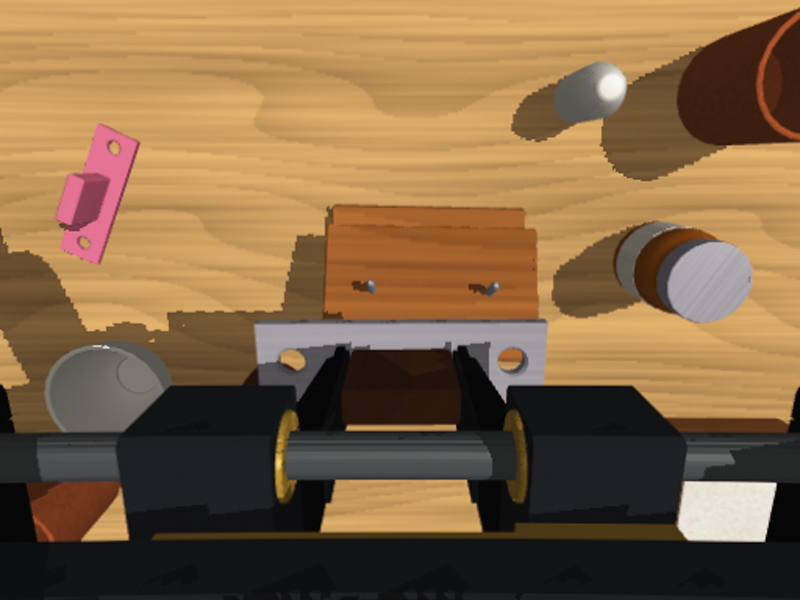

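The picture (800 wide) shows the plate held level by its peg, with holes at about (292,360) and (513,360). The stand sits just ahead, with pins at about (370,287) and (493,287). From here on I measure numerically, since my 10 pictures are used up.

```bash
cat > m.py <<'E'
from h import *
def blobs(im,mask,box,amin):
    x0,y0,x1,y1=box; n,l,st,ce=cv2.connectedComponentsWithStats(mask[y0:y1,x0:x1].astype(np.uint8),connectivity=8)
    return [(int(st[i,4]),(ce[i]+[x0,y0]).round(1).tolist(),(st[i,:4]+[x0,y0,0,0]).tolist()) for i in range(1,n) if st[i,4]>=amin]
def sat(im): return cv2.cvtColor(im,cv2.COLOR_BGR2HSV)[...,1]
E
python3 - <<'E'
from m import *
p=cam("wrist"); im=p["image"]; S=sat(im); s=ctrl.state()
pins=blobs(im,S<75,(212,150,342,200),4); print("pins",pins)
print("holes",blobs(im,S>75,(170,214,202,245),15),blobs(im,S>75,(312,214,345,245),15))
print("sat rows col 250",S[198:222,250].tolist())
for b in pins:
    if b[0]<60: print(onz(p,b[1],85.4))
z=s["tcp_pos"][2]-6.4
for u in((187,230.5),(328,230.5),(163.5,206),(350,206)): print(u,onz(p,u,z))
E
```

```text
pins [(40, [237.7, 182.4], [235, 179, 6, 8]), (44, [315.3, 183.9], [311, 180, 9, 9])]
holes [(174, [186.9, 230.0], [179, 224, 17, 13])] [(177, [326.2, 229.4], [319, 223, 16, 14])]
sat rows col 250 [186, 187, 188, 187, 186, 176, 130, 7, 8, 9, 9, 11, 11, 11, 11, 11, 11, 9, 8, 8, 9, 11, 11, 9]
[663.50337515 191.93587616  85.4       ]
[665.19653408 272.039612    85.4       ]
(187, 230.5) [653.02764549 171.82009725 243.25759866]
(328, 230.5) [653.11942994 251.79293251 243.25759866]
(163.5, 206) [638.42908591 159.62037302 243.25759866]
(350, 206) [638.54783095 263.1688505  243.25759866]
```

Request:
{"method": "carry_out", "body": {"deltas": [[-1,15,5,-20,-1],[-1,20,10,-30,0],[-1,5,6,-30,0],[-1,0,0,-20,0],[-1,0,0,0,0],[-1,0,0,0,0]]}}

```text
t: 19.48
tcp_pos: [696.7, 232.3, 151.0]
tcp_rot: [0.029, 3.139, 0.001]
force: [-0.5, -0.2, -0.8]
grip_width: 35.9
gripper_force: 20.0
```

```bash
python3 - <<'E'
from m import *
p=cam("wrist"); im=p["image"]; S=sat(im); s=ctrl.state(); print(s["tcp_pos"],s["tcp_rot"])
for a in (1,-1): print("exp pinmid",proj(p,(664.35,232+40*a,85.4)))
print("sat<75",[b for b in blobs(im,S<75,(150,60,370,215),6)])
t=np.array(s["tcp_pos"])
for a in (1,-1): print("exp hole",proj(p,t+[-2.1,40*a,-6.4]))
print("sat>75",blobs(im,S>75,(165,205,205,250),15),blobs(im,S>75,(310,205,350,250),15))
E
```

```text
[696.9609368  232.44956306 151.52091464] [2.84878388e-02 3.13828430e+00 1.16664029e-03]
exp pinmid [310.1770801  159.05870389]
exp pinmid [198.24774323 161.07525251]
sat<75 [(110, [198.2, 160.4], [193, 154, 12, 14]), (106, [310.2, 160.5], [305, 154, 12, 14]), (1941, [257.1, 209.3], [162, 204, 189, 11])]
exp hole [326.12887396 230.54035449]
exp hole [184.95623811 232.97933153]
sat>75 [(163, [186.9, 230.0], [179, 224, 16, 13])] [(36, [348.7, 235.7], [348, 221, 2, 26]), (174, [326.3, 229.5], [319, 223, 16, 14])]
```

Request:
{"method": "carry_out", "body": {"deltas": [[-1,-20,-0.5,0,0],[-1,-20,-0.4,-12,0],[-1,-2,0,-15,0],[-1,0,0,-5.6,0],[-1,0,0,0,0],[-1,0,0,0,0],[-1,0,0,0,0]]}}

```text
t: 20.4
tcp_pos: [654.8, 231.7, 117.1]
tcp_rot: [0.028, 3.14, 0.0]
force: [-0.6, 0.6, -0.4]
grip_width: 35.7
gripper_force: 20.0
```

```bash
python3 - <<'E'
from m import *
p=cam("wrist"); im=p["image"]; S=sat(im); s=ctrl.state(); print(s["tcp_pos"],s["tcp_rot"],s["force"],s["moment"])
print("sat>75",blobs(im,S>75,(165,205,205,250),15),blobs(im,S>75,(310,205,346,250),15))
print(S[224:238,187].tolist(),S[224:238,326].tolist())
E
```

```text
[654.63352411 231.73896442 117.03099062] [2.81820752e-02 3.14061650e+00 4.00263216e-04] [ 0.40769023  0.11211282 -1.12692183] [ 0.09948202 -0.15424607 -0.01618801]
sat>75 [(116, [185.3, 229.1], [180, 224, 14, 13])] [(142, [327.3, 228.7], [319, 223, 16, 14])]
[171, 185, 182, 185, 187, 184, 173, 151, 147, 139, 154, 171, 148, 41] [185, 186, 187, 188, 189, 185, 184, 186, 186, 187, 189, 181, 142, 15]
```

```bash
python3 - <<'E'
from m import *
p=cam("wrist"); S=sat(p["image"])
for a in(177,317):
    print(); [print(r,' '.join('%3d'%v for v in S[r,a:a+21])) for r in range(222,240)]
for z in(95.8,93):
    for a in(-1,1): print(z,proj(p,(659.75+(95.8-z)*.466+a*.75,232+40*a,z)))
E
```

```text
222  11   9  11  11  11  10  10  12  10  12  12  10  10  11  11  11  11  11  10  11  11
223   9  11   9  10  11  14  20  22  23  26  23  14  14  11  11  11  11  11  11   9   9
224   9   9  10  11  21  63 112 186 189 183 171 121  59  41  22  12  12   9  12   9  12
225   8   7  11  27 107 182 182 185 183 182 180 185 185 169  93  20  12   9   9  12  12
226   8  11  23 148 189 185 185 185 182 182 185 185 182 182 169  94  20  13  12  15  12
227  10  15  58 183 183 185 185 185 185 185 182 185 185 182 188 169  94  20  12  12   9
228  10  15  68 187 188 188 188 188 185 185 185 188 180 154 131 128 117  59  10   9   9
229   9  14  68 184 185 184 184 184 184 187 184 179 136  55  12  12  13  27  10   9   9
230  10  14  63 185 184 188 181 187 185 187 180 143  48  14  11  11  12  12  10   9   9
231  10  12  49 169 183 183 183 183 184 181 166  80   7   9  11   9  14   8  11  10  12
232  10  12  24 108 179 186 183 183 183 183 146  25  11  11  11  11  10   8  10  10   9
233  10  11  12  38 131 185 185 185 183 185 132  11   9  11  11  11  12  15   7  13  12
234  10  11  12  16  48 156 178 185 186 185 
[... 1496 characters left out ...]
 187 187 187 187 177 115  12   9   9  10  13
234  11   9  11  11  14  11  14  34 167 188 188 189 188 178 120  16  12   8  10  12  10
235   8  10   9  12   5  14  10  83 189 181 177 179 169 118  12   8  11  11   9   9   7
236   6  11   9   9   5  13  12  56 156 135 106 109  11  12  12   7   8   9   9  10   6
237  11  11  11   9   9   9  10  13  12  10  10   7   8  11  10  10  11  11  10  10  10
238  11  10  11  11   9   9   9   9   9  10   6  10  13  11  10  10   8  12  10  11  11
239  11  13  13  11   8   9  11   9   8   7   8   9  10  10  12  10   9   9   8  10  10
95.8 [191.033539   232.64253078]
95.8 [320.82196046 232.72573927]
93 [192.01981533 232.87020447]
93 [319.91584406 232.95222499]
```

Request:
{"method": "carry_out", "body": {"deltas": [[-1,2,0,-2,0],[-1,2,0,-3,0],[-1,1.5,0,-3,0],[-1,1,0,-2,0],[-1,0.5,0,-2,0],[-1,0,0,0,0],[-1,0,0,0,0]]}}

```text
t: 21.38
tcp_pos: [661.1, 231.7, 104.6]
tcp_rot: [0.028, 3.141, 0.0]
force: [-0.7, -0.6, -1.2]
grip_width: 35.8
gripper_force: 20.0
```

```bash
python3 - <<'E'
from m import *
p=cam("wrist"); S=sat(p["image"]); s=ctrl.state(); print(s["tcp_pos"],s["force"],s["moment"])
for a in(177,317):
    print(); [print(r,' '.join('%3d'%v for v in S[r,a:a+21])) for r in range(222,240)]
V=p["image"].max(2)
for a in(177,317):
    print(); [print(r,' '.join('%3d'%v for v in V[r,a:a+21])) for r in range(218,242)]
E
```

```text
[661.16805578 231.66788398 104.66268554] [-0.81182162 -0.23208212 -0.8728048 ] [ 0.09683789 -0.14153338 -0.00845341]

222  11  11   9  11  11  10  10  10  10  12  12  10  10  11  11  11  11   9  11   9  10
223   9   9  11  10  11  16  20  24  25  26  25  18  13  11   9   9  11  12  11  11  10
224  11   9  11  11  21  63 112 183 182 185 173 131  75  40  19  12   9   6  12   9   9
225   8   7  11  27 105 182 182 182 179 173 159 150 170 156  91  20   9  12  12  12   9
226   8  12  24 144 188 188 182 177 133  96  66  55 105 111 135  83  17  12  12  12   9
227  10  15  59 185 181 184 176 115  27  11  16   8   8  17  52  86  23  10  12  15  12
228   9  13  78 181 182 181 129  25  10  10  10   8  12  12   9   9   8  11  10   9   9
229  10  15  86 186 184 166  77   9   8  11   9  13   8   8  12  13   8   8  10   9   9
230  10  14  55 183 183 141  21   6   8  14  11  12  14   8  12   8   8  12  10  12   9
231  10  10  30 171 184 131  11  12  14   8  11   9  11   8  12   8  12   8  11   9  12
232  10   8  24 107 175 151  46  10  12   9  12  13  11  15   8  16  13   8  14  10  12
233  10  11  1
[... 5712 characters left out ...]
 167 166  95  74  66  69  74  82  95 107 116 122 148 156 106  64  63  68 100 108 126
235 166 171 133 105  77  74  76  83  95 104  98 134 148 106  66  64  71  97 114 115 151
236 162 169 169 139 112  97  85  86 101 101  70 104  67  66  65  73  99 118 116 130 159
237 159 163 167 168 135 114 100  96  91  86  76  72  68  70  73 101 120 119 123 149 158
238 158 159 160 164 164 142 118 108  98  89  79  77  82  97 105 123 123 125 148 155 157
239 161 161 161 163 164 164 160 147 131 116 123 118 127 135 131 130 139 150 158 159 159
240 164 163 163 163 166 166 163 162 157 154 150 148 146 143 143 150 163 162 163 163 162
241 165 165 165 165 165 165 165 164 162 159 156 157 156 157 165 165 165 166 165 164 164
```

The numbers show both pin tips centred in the holes (tips at px (186.5,230.5) and (326,231), hole centres at (187,231.4) and (326.7,231.4)). I'll carry on down the pin axis.

Request:
{"method": "carry_out", "body": {"deltas": [[-1,1,0,-2,0],[-1,1,0,-2,0],[-1,0.9,0,-2,0],[-1,0.9,0,-2,0],[-1,0.5,0,-1,0],[-1,0,0,0,0]]}}

```text
t: 22.18
tcp_pos: [665.4, 231.6, 95.4]
tcp_rot: [-0.028, -3.141, 0.0]
force: [-1.0, -0.4, -1.5]
grip_width: 36.0
gripper_force: 20.0
```

Request:
{"method": "carry_out", "body": {"deltas": [[-1,0,0,-2,0],[-1,-1,0,-2,0],[-1,-1,0,-1,0],[-1,0,0,0,0]], "grip_force": 6}}

```text
t: 22.68
tcp_pos: [664.0, 231.7, 91.2]
tcp_rot: [0.028, 3.14, 0.0]
force: [2.3, -0.0, 1.4]
grip_width: 36.0
gripper_force: 6.0
```

Request:
{"method": "carry_out", "body": {"deltas": [[-1,-1,0,-2,0],[-1,-1,0,-2,0],[-1,-1,0,-2,0],[-1,0,0,0,0]]}}

```text
t: 23.18
tcp_pos: [659.7, 231.7, 84.1]
tcp_rot: [-0.028, -3.14, 0.0]
force: [-1.2, -0.1, 4.2]
grip_width: 36.0
gripper_force: 6.0
```

Request:
{"method": "carry_out", "body": {"deltas": [[-1,-0.5,0,-1.5,0],[-1,-0.5,0,-1.5,0],[-1,0,0,0,0]]}}

```text
t: 23.55
tcp_pos: [659.5, 231.8, 82.1]
tcp_rot: [0.028, 3.141, 0.0]
force: [-2.6, 0.2, 5.9]
grip_width: 35.8
gripper_force: 8.2
```

```bash
python3 - <<'E'
from m import *
p=cam("wrist"); S=sat(p["image"]); V=p["image"].max(2); s=ctrl.state(); print(s["tcp_pos"],s["force"],s["moment"],s["grip_width"])
print("front edge S col",[int(np.argmax(S[170:230,c]<40))+170 for c in(170,200,256,310,345)])
x=np.array(s["tcp_pos"])
Sx=np.array([669.5,232,75]);c,q=np.cos(np.radians(25)),np.sin(np.radians(25)); ux=np.array([c,0,q]);n=np.array([-q,0,c])
print("seated: front edge", [proj(p,Sx-15*ux+5*n+[0,a,0]).round(1) for a in(-45,0,45)],"flat now",proj(p,x+[-17,0,-6.4]).round(1))
E
```

```text
[659.49244365 231.76751359  82.14170568] [-2.38319312 -0.34943994  7.62973226] [-0.03444908  0.16175455 -0.08143292] 36.29334359375504
front edge S col [220, 220, 220, 220, 221]
seated: front edge [array([177. , 224.7]), array([255.5, 223.3]), array([334.2, 222. ])] flat now [254.7 205.9]
```

The front edge is at row 220, against 223 predicted for seated and 206 for level, so the plate has pivoted nearly onto the board. I'll release narrowly and check.

Request:
{"method": "carry_out", "body": {"deltas": [[-0.08,0,0,0,0],[-0.08,0,0,0,0],[-0.08,0,0,0,0]]}}

```text
t: 23.98
tcp_pos: [659.3, 231.8, 81.4]
tcp_rot: [-0.028, -3.141, -0.0]
force: [-1.5, -0.0, 4.0]
grip_width: 43.7
gripper_force: 2.6
```

Request:
{"method": "carry_out", "body": {"deltas": [[-0.08,0,0,5,0],[-0.08,0,0,15,0],[-0.08,0,0,20,0],[-0.08,0,0,20,0],[-0.08,15,0,20,0],[-0.08,15,0,10,0],[-0.08,0,0,0,0],[-0.08,0,0,0,0]]}}

```text
t: 24.98
tcp_pos: [688.9, 231.6, 171.5]
tcp_rot: [-0.028, -3.141, 0.0]
force: [-0.1, 0.1, -0.4]
grip_width: 43.8
gripper_force: 0.0
```

```bash
python3 - <<'E'
from m import *
p=cam("wrist"); S=sat(p["image"]); s=ctrl.state(); print(s["tcp_pos"],s["force"],s["grip_width"])
Sx=np.array([669.5,232,75]);c,q=np.cos(np.radians(25)),np.sin(np.radians(25)); ux=np.array([c,0.019*-1,q]);uy=np.array([.019,1,0]);n=np.array([-q,0,c])
for e in(0,4,8):
  print("e",e,"corners",[proj(p,Sx+a*ux+b*uy+(5+e)*n).round(1).tolist() for a,b in((-15,-52),(-15,52),(15,-52),(15,52))],"top",proj(p,Sx+(41+e)*n).round(1))
m=(S<50)
bl=blobs(p["image"],m,(160,100,350,235),30); print(bl)
mm=m[100:235,160:350].astype(np.uint8)
for d in ctrl.trace(p,"hookplate_mid")[:2]:
    M=d["pixels"].astype(np.uint8); c_=max(cv2.findContours(M,0,1)[0],key=cv2.contourArea); print(d["score"],cv2.boundingRect(c_),cv2.approxPolyDP(c_,3,True)[:,0].tolist())
E
```

```text
[688.60305996 231.61954832 170.98819163] [-0.17728924  0.1533217  -0.43663308] 43.87460004661198
e 0 corners [[191.1, 149.7], [320.1, 149.9], [189.8, 186.3], [321.1, 186.4]] top [255.  155.5]
e 4 corners [[190.1, 148.2], [321.0, 148.4], [188.7, 185.3], [322.1, 185.5]] top [255.  153.9]
e 8 corners [[189.1, 146.7], [321.9, 146.9], [187.7, 184.3], [323.0, 184.5]] top [254.9 152.3]
[(3555, [255.8, 168.1], [191, 147, 131, 38]), (121, [208.9, 229.4], [199, 222, 17, 13]), (123, [303.1, 229.3], [297, 222, 17, 13])]
0.74 (191, 146, 131, 41) [[192, 150], [192, 183], [321, 183], [318, 147]]
0.61 (0, 46, 20, 88) [[2, 46], [0, 133], [19, 57]]
```

```bash
python3 - <<'E'
from m import *
p=cam("wrist"); S=sat(p["image"]).astype(float)
def edge(v,i): # subpixel crossing of 90
    a,b=v[i],v[i+1]; return i+(a-90)/(a-b)
for r in(150,152,155,160,170,178,181):
    v=S[r]; L=max(i for i in range(175,200) if v[i]>90>=v[i+1]); Rr=min(i for i in range(312,335) if v[i]<90<=v[i+1]); print(r,round(edge(v,L),2),round(edge(v,Rr),2),round(edge(v,Rr)-edge(v,L),2))
for c in (196,230,285,316): 
    v=S[:,c]; print(c,[round(edge(v,i),2) for i in range(135,200) if (v[i]-90)*(v[i+1]-90)<0])
Sx=np.array([669.5,232,75]);c,q=np.cos(np.radians(25)),np.sin(np.radians(25)); ux=np.array([c,-.019,q]);uy=np.array([.019,1,0]);n=np.array([-q,0,c])
for t,a in((0,0),(0,3),(3,0),(-3,0)):
  # tilt extra t mm at lower (-) / upper(+) edge, lift a
  P=[proj(p,Sx+(x-2)*ux+b*uy+(5+a+t*x/15)*n) for x,b in((-15,-52),(-15,52),(15,-52),(15,52))]; print(t,a,(P[1]-P[0])[0].round(2),(P[3]-P[2])[0].round(2),P[0][1].round(1),P[2][1].round(1))
E
```

```text
150 190.64 320.63 129.99
152 190.67 320.73 130.07
155 190.66 320.96 130.31
160 190.41 320.95 130.54
170 189.96 321.44 131.48
178 189.71 321.6 131.88
181 189.7 321.59 131.88
196 [np.float64(147.16), np.float64(184.81)]
230 [np.float64(147.68), np.float64(185.06)]
285 [np.float64(147.53), np.float64(185.42)]
316 [np.float64(147.72), np.float64(185.41)]
0 0 129.05 131.45 148.0 184.6
0 3 130.49 132.94 146.9 183.8
3 0 127.65 132.94 149.1 183.8
-3 0 130.49 129.99 146.9 185.3
```

Request:
{"method": "carry_out", "body": {"deltas": [[-0.08,-15,0,-10,0],[-0.08,-15,0,-20,0],[-0.08,0,0,-20,0],[-0.08,0,0,-20,0],[-0.08,0,0,-12,0],[-0.08,0,0,-5,0],[-0.08,0,0,0,0]]}}

```text
t: 26.0
tcp_pos: [659.7, 231.7, 84.3]
tcp_rot: [-0.028, -3.141, 0.0]
force: [0.1, 0.0, 0.6]
grip_width: 43.9
gripper_force: 0.0
```

Request:
{"method": "carry_out", "body": {"deltas": [[-0.08,0,0,-2,0],[-0.08,0,0,-2,0],[-0.08,0,0,0,0],[-0.08,0,0,0,0]]}}

```text
t: 26.5
tcp_pos: [660.3, 231.8, 81.9]
tcp_rot: [0.028, 3.139, 0.001]
force: [0.1, -0.4, 6.3]
grip_width: 43.8
gripper_force: 2.4
```

Request:
{"method": "carry_out", "body": {"deltas": [[-0.08,0,0,-2,0],[-0.08,0,0,-1,0],[-0.08,0,0,0,0]]}}

```text
t: 26.88
tcp_pos: [660.6, 231.9, 81.5]
tcp_rot: [0.028, 3.139, 0.001]
force: [-3.8, -1.8, 14.8]
grip_width: 43.6
gripper_force: 7.8
```

Request:
{"method": "carry_out", "body": {"deltas": [[-0.08,0,0,8,0],[-0.08,0,0,15,0],[-0.08,0,0,20,0],[-0.08,0,0,20,0],[-0.08,15,0,20,0],[-0.08,15,0,10,0],[-0.08,0,0,0,0],[-0.08,0,0,0,0]]}}

```text
t: 27.88
tcp_pos: [688.8, 231.6, 170.2]
tcp_rot: [-0.028, -3.141, 0.0]
force: [0.1, 1.0, 0.7]
grip_width: 43.6
gripper_force: 0.0
```

```bash
python3 - <<'E'
from m import *
s=ctrl.state(); print(s["tcp_pos"],s["force"])
p=cam("wrist"); S=sat(p["image"]).astype(float)
def edge(v,i): a,b=v[i],v[i+1]; return i+(a-90)/(a-b)
for r in(150,170,181):
    v=S[r]; L=max(i for i in range(175,200) if v[i]>90>=v[i+1]); Rr=min(i for i in range(312,335) if v[i]<90<=v[i+1]); print(r,round(edge(v,L),2),round(edge(v,Rr),2),round(edge(v,Rr)-edge(v,L),2))
for c in (196,316): 
    v=S[:,c]; print(c,[round(edge(v,i),2) for i in range(135,200) if (v[i]-90)*(v[i+1]-90)<0])
E
```

```text
[688.84447005 231.63619155 170.24288152] [0.09513084 0.95248435 0.67583101]
150 190.67 320.99 130.31
170 189.77 321.44 131.67
181 189.48 321.6 132.12
196 [np.float64(146.83), np.float64(184.61)]
316 [np.float64(147.2), np.float64(185.02)]
```

```bash
python3 -c "
from workcell import ctrl
print(ctrl.finish_job())"
```

```text
the job is handed in; nothing more can be done
None
```

The job is handed in at about 28 s: the plate was drawn out of the gap with the rod, the rod laid back on the table, and the plate hung by both holes on the pins, peg outwards. It did not move under a 15 N press, and the bystanders were not touched as far as I could tell, though I took no final picture of them.

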